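Fill the sample box to three tubes and hold its lid at the balance point

TASK

The open sample box on the bench must hold exactly three microtubes and has one in it already: lay two more from the bench inside it and leave the remaining one where it lies. Then take the lid by its handle, swing it forward from where it leans back against its stop to its balance point, where it stands straight up and would fall either way, and finish while still gripping it there, so that I can fit the lid stay. Do not let the lid swing over and fall shut, and do not disturb the other things on the bench.

Things in the scene. Friction and masses are not known exactly. Their poses are not given: they have to be found in the camera images.
- box_floor (a point): centre of the inner floor of the sample box, 6 mm above the bench: a low open aluminium box fixed to the bench, outside 130 mm (its x, front to back) by 200 mm (its y), rim 45 mm above the bench, walls 5 mm, inside 120 x 190 mm with a dark floor. Axes: x to the back of the box, where the lid is hinged, y to the box's left, z up
- box_hinge (a point): middle of the lid's hinge line, at the back rim of the box, 50 mm above the bench; axes as the box: the hinge turns about y
- lid (a joint): angle of the lid in rad: 0 = shut (flat over the box), 1.571 = straight up, which is its balance point, 2.17 = leaning back against its stop, where it starts. Hardly any friction: let go, it falls back to the stop above 1.571 and falls shut below. Flat aluminium plate 128 x 200 x 6 mm with a steel bow handle, about 0.35 kg
- lid_handle (a point): middle of the lid's handle: a round steel bar, 10 mm diameter, parallel to the hinge (box y), 165 mm from the hinge line in the plane of the lid; 70 mm of it are free between two legs that hold it 31 mm beyond the lid's edge. It can be pinched from straight above, fingers closing along box x, and turns between the pads as the lid swings. The point turns with the lid
- tube_1: a white 1.5 ml microtube lying on its side, 41 mm long (along its y axis), barrel 11 mm wide and 11 mm high, all four alike; its origin is on its underside, and the barrel's centre line lies 1.5 mm to the -x side of it, 5.5 mm up; 12 g. Grasp across the barrel (fingers closing along its x axis). This one lies in the box already, in the right-hand part of it (box -y side)
- tube_2: a white 1.5 ml microtube lying on its side, 41 mm long (along its y axis), barrel 11 mm wide and 11 mm high, all four alike; its origin is on its underside, and the barrel's centre line lies 1.5 mm to the -x side of it, 5.5 mm up; 12 g. Grasp across the barrel (fingers closing along its x axis). On the bench
- tube_3: a white 1.5 ml microtube lying on its side, 41 mm long (along its y axis), barrel 11 mm wide and 11 mm high, all four alike; its origin is on its underside, and the barrel's centre line lies 1.5 mm to the -x side of it, 5.5 mm up; 12 g. Grasp across the barrel (fingers closing along its x axis). On the bench
- tube_4: a white 1.5 ml microtube lying on its side, 41 mm long (along its y axis), barrel 11 mm wide and 11 mm high, all four alike; its origin is on its underside, and the barrel's centre line lies 1.5 mm to the -x side of it, 5.5 mm up; 12 g. Grasp across the barrel (fingers closing along its x axis). On the bench
- reagent_bottle: bystander: white reagent bottle with blue cap, 50 mm diameter, 117 mm high, origin under its centre
- timer: bystander: white timer lying flat, 62 x 62 x 19 mm, origin under its centre

How it is judged:
By the outcome, as a careful person would: the job done as asked, in the order asked, and still so for the second after the job is handed in, while the arm keeps its last pose, push and grip.
It also fails if it takes over 56 s, if anything falls off the work surface, if the arm or the gripper's body presses on something with over 40 N, if the wrist force passes 120 N, or if a joint passes its speed limit or range.

ROBOT

A 6-joint arm with a two-finger parallel gripper is mounted at the origin on the work surface; the furniture and walls round the work are solid. World frame = base frame: x ahead of the robot, y to its left, z up, the work surface at z = 0. Lengths are in m, angles in rad, forces in N, time in s.
With the tool pointing down it reaches from about 0.225 to 0.875 m from the base axis. Payload 3.4 kg.
Tool frame: the origin (TCP) lies at the centre of the arm's flange, where the gripper is bolted on; the fingertips stand bot.tip_extent ahead of it and the grasp point (between the pads) lies 155 mm ahead of it (bot.tip_extent is the distance from the TCP to the fingertips, in m); z points along the fingers, y is the line along which they close (so a half turn about z gives the same grasp; the last joint's range is limited). The gripper opens to 85 mm and grips with 20 to 120 N. Pads are 22 mm wide; open, the fingers measure 114 mm over their backs; the gripper's body (76 mm by 85 mm) begins 54 mm behind the grasp point. The pads swing forward as they close: fully open they stand 13 mm farther back than shut.
Start: joints at [1.103, 0.276, 1.505, -0, 1.361, -0.121], TCP at [0.195, 0.541, 0.405] pointing down, gripper open.
Joint ranges: [-2.89, 2.89], [-0.75, 2.08], [0.22, 2.7], [-1.18, 4.32], [0.11, 2.71], [-2.7, 2.7]. Speed limits (rad/s): [2.57, 2.57, 3.14, 3.14, 3.14, 3.14].

INTERFACE

Orientations are given as a unit quaternion [x, y, z, w].
In Python, from bench import bot, optics, workorder, outline_of gives the robot as it stands.
- The arm moves only by the tool play_rows, never from a script. Its arguments are lists of equal length, an entry for each row: "translation": the shift along the tool's x, y, z as a fraction of full scale, a list of three; "delta_rot": the turn, a rotation vector about the tool's x, y, z as a fraction of full scale, a list of three. A call has 1 to 20 rows; each row is the pose to reach, as a shift and turn from the pose commanded when the call began, along the tool's axes at that moment; what a row does not reach only later rows make up. Full scale, the value 1, is 150 mm for a shift and 45 degrees for a turn. A row lasts 1/12 s, in which the tool goes at most 41.7 mm and 7.16 degrees, less where a joint would pass 70% of its speed; a pose out of reach is approached as far as the arm can. A call with a number of a shift or a turn outside -1 to 1 is refused whole. A call with a gripper value outside its range is refused whole. "gripper" is the opening, from 0 (shut) to 1 (fully open), set as the call begins (left out, the last holds). The fingers move at their own pace and stop on an object; "grip_force" is the grip in N (left out, the last holds). Time passes only in rows, so rows that repeat a pose let the fingers close. It gives the time, the measured TCP pose, the force, the opening and the grip force at its end, in the units of the state.
- bot.observe(): the state, without advancing time (a new reading comes with each control period).
- optics.capture(name): name is "scene" or "top"; returns a dict with "pixels" (400x640x3 uint8, red, green, blue), "range_z" (400x640 float32, m along the optical axis (not along the pixel's ray), 0 where there is no reading), "fx", "fy", "cx", "cy" (pixels), "D" ([k1, k2, p1, p2, k3] as OpenCV has them; the pictures are not rectified), "eye" and "rotation" of the camera in the world. Camera axes: x right, y down, z forward; pixel columns grow to the right and rows downward; lengths in m; the calibration is good to about 2 mm. A picture is of the moment at which its call begins.
- workorder.hand_in(): hands the job in; it is judged then, once.
Trained networks look in the newest picture that a camera, given by its name, has taken for a name from the list of things; names that differ only in an ending like _2 or _b are one class to them, and where a whole thing is asked for, a point or a joint stands for the part that bears it (a point fixed in the world has none). Each returns a list of dicts, best first, with "conf" (0 to 1); they miss things now and then, are a little off and sometimes report something else, mostly with a low value. They report only what shows in the picture. A call takes as long as a camera call.
- outline_of(label, camera): "region" (400x640 bool, what is visible of it) and "pixel" ([column, row] in pixels, amid what is visible of it).
The state is a dict: "time_s": time; "joints": joint angles; "joint_vel": joint speeds; "joint_efforts": joint torques, N m; "tool_pos": TCP position; "tool_rot": TCP orientation; "ft_force": force on the tool from outside, world axes, zero at the start; "torque": the same for the moment, N m; "grip_width": finger opening in m; "gripper_force": force on a finger pad.
Only numpy, scipy, OpenCV 4.12 (cv2) and the standard library are available. Lean on these libraries where they do the work, as an engineer would, in place of code of your own. Each camera call takes 0.05 s, during which the arm holds its last target. There are 200 camera calls.

## Working session

There is one attempt and no reset: what is moved stays moved. The work goes in short steps, Python scripts to look and compute and a tool call to move; the robot and the scene stay as the last step left them, time stands still between calls to the robot, and variables do not carry over. Pictures are saved under pics/ and viewed, at most 10 in all, crops included, and the job is handed in when it is done.

Besides the shell and the picture viewer there is one more tool, called after "Call:" as name(argument=value, ...) on one line, values as JSON. play_rows: Moves the arm, as the interface text tells. Its arguments: {"type":"object","properties":{"translation":{"type":"array","items":{"type":"array","items":{"type":"number","minimum":-1,"maximum":1}}},"delta_rot":{"type":"array","items":{"type":"array","items":{"type":"number","minimum":-1,"maximum":1}}},"gripper":{"type":"number"},"grip_force":{"type":"number"}},"required":["translation","delta_rot"]}

```bash
mkdir -p pics
cat > h.py <<'E'
import numpy as np, cv2
from bench import bot, optics, workorder, outline_of
def cap(n):
    return optics.capture(n)
def pts(c, mask):
    v,u=np.nonzero(mask & (c["range_z"]>0))
    K=np.array([[c["fx"],0,c["cx"]],[0,c["fy"],c["cy"]],[0,0,1.]])
    n=cv2.undistortPoints(np.stack([u,v],1).astype(np.float64)[:,None],K,np.array(c["D"],float))[:,0]
    z=c["range_z"][v,u].astype(float)
    P=np.c_[n*z[:,None],z]
    return P@np.array(c["rotation"]).T+np.array(c["eye"]), u, v
def save(c,n): cv2.imwrite(f"pics/{n}.png",c["pixels"][:,:,::-1])
E
python3 - <<'E'
from h import *
for n in ["top","scene"]:
    c=cap(n); save(c,n+"0"); print(n,c["eye"],np.round(c["rotation"],2).tolist())
    for l in ["tube_1","lid_handle","lid","reagent_bottle","timer"]:
        for d in outline_of(l,n):
            P,u,v=pts(c,d["region"])
            if len(P)<5: print(l,d["conf"],d["pixel"]);continue
            m=np.median(P,0); 
            (cx,cy),(w,h),a=cv2.minAreaRect(P[:,:2].astype(np.float32))
            print(l,round(d["conf"],2),np.round(d["pixel"]),len(P),"med",m.round(3),"zr",P[:,2].min().round(3),P[:,2].max().round(3),"rect",np.round([cx,cy,w,h,a],3))
s=bot.observe(); print(s["time_s"],s["tool_pos"],s["tool_rot"],bot.tip_extent)
E
```

```text
top [ 0.33339953 -0.10974599  1.22530598] [0.71, -0.7, 0.04, -0.04]Traceback (most recent call last):
  File "<stdin>", line 6, in <module>
  File "h.py", line 11, in pts
    return P@np.array(c["rotation"]).T+np.array(c["eye"]), u, v
           ~^~~~~~~~~~~~~~~~~~~~~~~~~~
ValueError: matmul: Input operand 1 has a mismatch in its core dimension 0, with gufunc signature (n?,k),(k,m?)->(n?,m?) (size 4 is different from 3)
```

```bash
sed -i 's/np.array(c\["rotation"\]).T/R.from_quat(c["rotation"]).as_matrix().T/; 1a from scipy.spatial.transform import Rotation as R' h.py
python3 - <<'E'
from h import *
for n in ["top","scene"]:
    c=cap(n); save(c,n+"0"); print(n,c["eye"],np.round(c["rotation"],2).tolist())
    for l in ["tube_1","lid_handle","lid","reagent_bottle","timer"]:
        for d in outline_of(l,n):
            P,u,v=pts(c,d["region"])
            if len(P)<5: print(l,d["conf"],d["pixel"]);continue
            m=np.median(P,0); 
            (cx,cy),(w,h),a=cv2.minAreaRect(P[:,:2].astype(np.float32))
            print(l,round(d["conf"],2),np.round(d["pixel"]),len(P),"med",m.round(3),"zr",P[:,2].min().round(3),P[:,2].max().round(3),"rect",np.round([cx,cy,w,h,a],3))
s=bot.observe(); print(s["time_s"],s["tool_pos"],s["tool_rot"],bot.tip_extent)
E
```

```text
top [ 0.33339953 -0.10974599  1.22530598] [0.71, -0.7, 0.04, -0.04]
tube_1 0.55 [392. 180.] 2061 med [ 0.515 -0.352  0.117] zr -0.003 0.196 rect [ 0.534 -0.378  0.197  0.149 31.688]
lid_handle 0.74 [398. 182.] 2407 med [ 0.52  -0.355  0.115] zr -0.007 0.196 rect [ 0.542 -0.381  0.232  0.17  30.733]
reagent_bottle 0.72 [424. 150.] 329 med [ 0.629 -0.45   0.078] zr -0.005 0.121 rect [ 0.65  -0.475  0.054  0.093 45.732]
timer 0.67 [206. 228.] 348 med [0.357 0.267 0.016] zr -0.0 0.025 rect [ 0.358  0.271  0.062  0.07  10.711]
scene [ 0.83555705 -0.7946774   1.04783317] [0.91, 0.24, -0.08, -0.32]
tube_1 0.44 [307. 305.] 443 med [ 0.645 -0.471  0.077] zr -0.004 0.117 rect [ 0.641 -0.463  0.049  0.04  36.487]
lid_handle 0.79 [293. 248.] 400 med [ 0.541 -0.373  0.158] zr 0.056 0.193 rect [ 0.524 -0.354  0.199  0.097 31.753]
lid 0.93 [290. 246.] 499 med [ 0.528 -0.357  0.149] zr -0.004 0.193 rect [ 0.518 -0.34   0.196  0.133 27.977]
reagent_bottle 0.7 [308. 308.] 441 med [ 0.645 -0.47   0.076] zr -0.007 0.117 rect [ 0.634 -0.464  0.062  0.041  9.477]
timer 0.44 [342. 132.] 197 med [0.364 0.264 0.013] zr -0.005 0.02 rect [ 0.359  0.276  0.071  0.081 10.443]
0.75 [0.19544733 0.54076554 0.4047454 ] [1.72527039e-01 9.85004781e-01 5.14353694e-05 4.90098682e-06] 0.1734
```

View pics/top0.png

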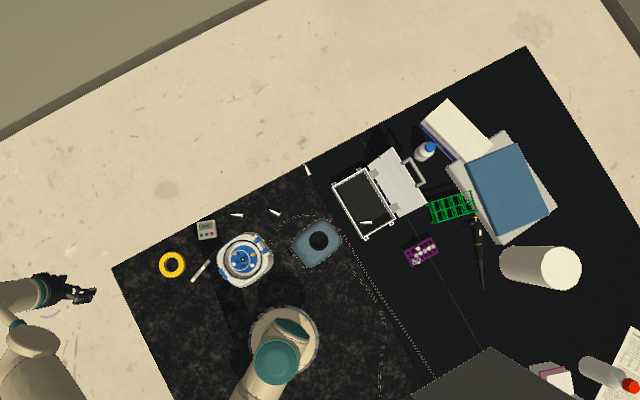

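View pics/scene0.png

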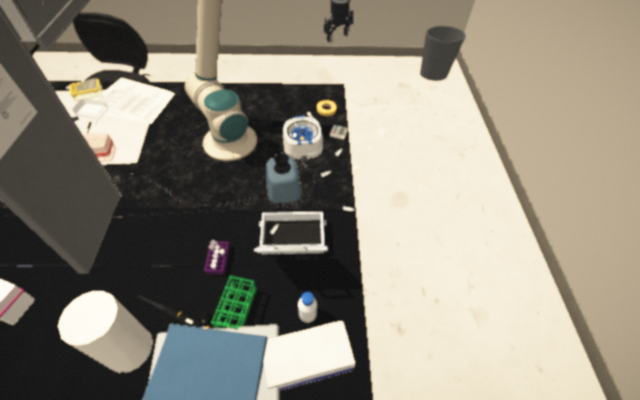

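```bash
cat >> h.py <<'E'
def ortho(c,x0,x1,y0,y1,s,z):
    # image up=+x, left=+y ; s px per m
    H=int((x1-x0)*s);W=int((y1-y0)*s)
    vv,uu=np.mgrid[0:H,0:W]
    X=np.stack([x1-vv/s,y1-uu/s,np.full(uu.shape,z)],-1).reshape(-1,3)
    Rm=R.from_quat(c["rotation"]).as_matrix()
    Pc=(X-np.array(c["eye"]))@Rm
    K=np.array([[c["fx"],0,c["cx"]],[0,c["fy"],c["cy"]],[0,0,1.]])
    p,_=cv2.projectPoints(Pc,np.zeros(3),np.zeros(3),K,np.array(c["D"],float))
    m=p.reshape(H,W,2).astype(np.float32)
    return cv2.remap(c["pixels"],m[...,0],m[...,1],cv2.INTER_CUBIC)
E
python3 - <<'E'
from h import *
c=cap("top"); print(c["fx"])
a=ortho(c,.3,.55,-.15,.25,2000,.006)
b=ortho(c,.25,.6,-.5,-.1,1700,.045)
cv2.imwrite("pics/tubes.png",a[:,:,::-1]);cv2.imwrite("pics/box.png",b[:,:,::-1])
# white tube blobs
g=cv2.cvtColor(a,cv2.COLOR_RGB2GRAY); hsv=cv2.cvtColor(a,cv2.COLOR_RGB2HSV)
m=((g>150)).astype(np.uint8)
n,l,st,ce=cv2.connectedComponentsWithStats(m)
for i in range(1,n):
    if 200<st[i,4]<4000:
        r=cv2.minAreaRect(np.argwhere(l==i)[:,::-1].astype(np.float32))
        box=cv2.boxPoints(r); 
        W=np.c_[.3+.25-box[:,1]/2000,.25-box[:,0]/2000]
        print("blob",st[i,4],"ctr",(.55-r[0][1]/2000).__round__(4),(.25-r[0][0]/2000).__round__(4),"size",np.round(np.array(r[1])/2,1),"W",W.round(3).tolist())
# rim points
P,u,v=pts(c,np.ones((400,640),bool))
sel=(abs(P[:,2]-.045)<.006)&(P[:,0]>.25)&(P[:,0]<.6)&(P[:,1]<-.12)&(P[:,1]>-.45)
Q=P[sel]; g=c["pixels"][v,u].mean(1)[sel]; Q=Q[g>110]; print(len(Q),cv2.minAreaRect(Q[:,:2].astype(np.float32)), np.median(Q[:,2]))
d=[x for x in outline_of("lid","top")]; print([ (x["conf"],x["pixel"]) for x in d])
E
```

```text
360.92865784160745
blob 1173 ctr 0.4234 0.0426 size [40.5  9.6] W [[0.42800000309944153, 0.06300000101327896], [0.43700000643730164, 0.05900000035762787], [0.4189999997615814, 0.02199999988079071], [0.4099999964237213, 0.027000000700354576]]
blob 1084 ctr 0.4113 0.1701 size [40.   9.6] W [[0.40799999237060547, 0.1899999976158142], [0.4169999957084656, 0.1899999976158142], [0.41499999165534973, 0.15000000596046448], [0.4050000011920929, 0.15000000596046448]]
blob 1268 ctr 0.3625 0.244 size [57. 12.] W [[0.39100000262260437, 0.25], [0.39100000262260437, 0.23800000548362732], [0.33399999141693115, 0.23800000548362732], [0.33399999141693115, 0.25]]
blob 1091 ctr 0.3089 0.0898 size [25.4 15.9] W [[0.31700000166893005, 0.10199999809265137], [0.3240000009536743, 0.08799999952316284], [0.3009999990463257, 0.07699999958276749], [0.2939999997615814, 0.09200000017881393]]
339 ((0.393515020608902, -0.3014218509197235), (0.3627099096775055, 0.14045222103595734), 33.10468292236328) 0.04428956862719291
[(0.9, [397.0, 179.2])]
```

View pics/tubes.png

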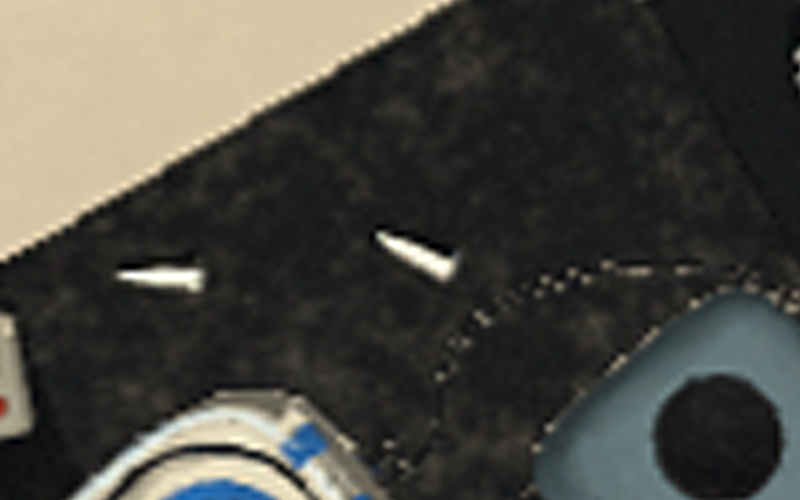

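View pics/box.png

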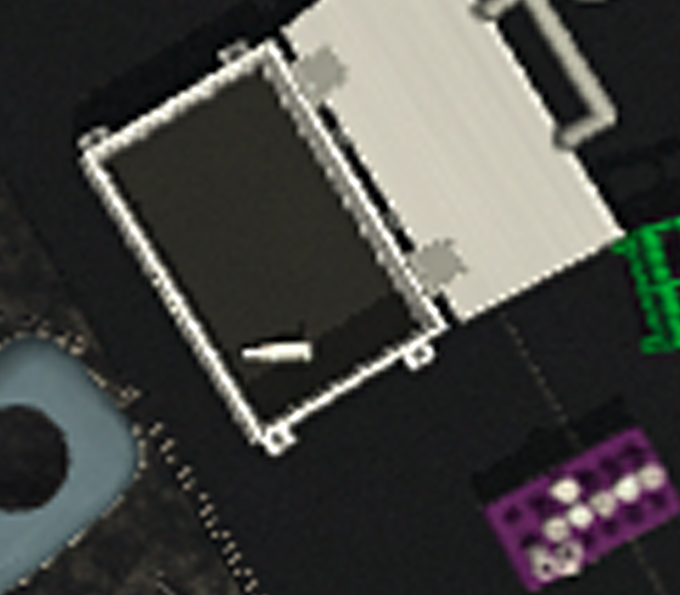

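```bash
cat >> h.py <<'E'
def go(x,y,z,yaw,pose=None):
    s=bot.observe(); p=np.array(s["tool_pos"]);q=R.from_quat(s["tool_rot"])
    if pose is not None: p,q=np.array(pose[:3],float),yawR(pose[3])
    t=q.inv().apply(np.array([x,y,z])-p)/.15
    r=np.degrees((q.inv()*yawR(yaw)).as_rotvec())/45
    print("trans",t.round(3),"rot",r.round(3),"rows min",np.ceil(np.linalg.norm(t)*150/41.7),np.ceil(np.linalg.norm(r)*45/7.16))
def yawR(d): # tool down, tool y at yaw d
    a=np.radians(d); y=np.array([np.cos(a),np.sin(a),0]); z=np.array([0,0,-1.]); x=np.cross(y,z)
    return R.from_matrix(np.c_[x,y,z])
E
python3 - <<'E'
from h import *
c=cap("top"); P,u,v=pts(c,np.ones((400,640),bool))
def mx(n,x0,x1,y0,y1):
    s=(P[:,0]>x0)&(P[:,0]<x1)&(P[:,1]>y0)&(P[:,1]<y1); print(n,np.percentile(P[s,2],[50,99.5]).round(3))
mx("bottle",.26,.40,-.16,-.03); mx("centrifuge",.24,.38,.05,.22); mx("boxes",.55,.85,-.75,-.42); mx("near lid",.45,.65,-.5,-.3);mx("tip rack",.3,.5,-.5,-.36)
s=(P[:,2]>.03)&(P[:,0]>.25)&(P[:,0]<.42)&(P[:,1]>-.2)&(P[:,1]<-.0); print(P[s].max(0),P[s].min(0))
# lid plane and handle
d=outline_of("lid","top")[0]; Q,_,_=pts(c,d["region"]); 
cb=np.array([.458,-.256]); a=np.radians(-57.8); ex=np.array([np.cos(a),np.sin(a)]); ey=np.array([-ex[1],ex[0]])
A=np.c_[P[:,:2]-cb,]; B=np.c_[A@ex,A@ey,P[:,2]]
h=B[(B[:,0]>.08)&(B[:,0]<.2)&(abs(B[:,1])<.11)&(B[:,2]>.165)&(B[:,2]<.21)]
print("handle pts",len(h),np.percentile(h,[2,50,98],axis=0).round(4).tolist())
l=B[(B[:,0]>.06)&(B[:,0]<.2)&(abs(B[:,1])<.12)&(B[:,2]>.07)&(B[:,2]<.155)]
print("lid",np.percentile(l,[1,50,99],axis=0).round(4).tolist()); M=np.c_[l[:,:2],np.ones(len(l))]; print(np.linalg.lstsq(M,l[:,2],rcond=None)[0])
r=B[(abs(B[:,2]-.045)<.005)&(abs(B[:,0])<.075)&(abs(B[:,1])<.11)]; print("rim",len(r),np.percentile(r,[1,50,99],axis=0).round(4).tolist())
s=bot.observe();print(s["tool_pos"])
go(.411,.165,.36,-3.5)
E
```

```text
bottle [0.124 0.175]
centrifuge [0.064 0.126]
boxes [0.05  0.115]
near lid [0.089 0.193]
tip rack [0.002 0.163]
[ 0.40416506 -0.00679958  0.17724439] [ 0.25036348 -0.17984126  0.03003414]
handle pts 165 [[0.1407, -0.0455, 0.1655], [0.159, -0.0033, 0.1882], [0.167, 0.0425, 0.1945]]
lid [[0.078, -0.0986, 0.071], [0.1096, -0.0018, 0.1151], [0.1384, 0.0977, 0.1544]]
[ 1.42688406 -0.01505772 -0.04162393]
rim 319 [[-0.0654, -0.0989, 0.0401], [0.0061, 0.0028, 0.0451], [0.0717, 0.1008, 0.0498]]
[0.19544412 0.54078868 0.40474377]
trans [-2.203 -1.868  0.298] rot [ 0.    -0.     1.636] rows min 11.0 11.0
```

Call:
play_rows(translation=[[-0.05, -0.04, 0], [-0.18, -0.15, 0], [-0.36, -0.3, 0], [-0.54, -0.45, 0], [-0.72, -0.6, 0], [-0.88, -0.74, 0], [-1, -0.85, 0]], delta_rot=[[0, 0, 0.05], [0, 0, 0.18], [0, 0, 0.32], [0, 0, 0.46], [0, 0, 0.6], [0, 0, 0.74], [0, 0, 0.85]], gripper=0.45, grip_force=30)

```text
time_s: 1.53
tool_pos: [0.2939, 0.3672, 0.4048]
tool_rot: [0.489, 0.872, -0.0, 0.001]
ft_force: [0.4, -0.1, -0.2]
grip_width: 0.0383
gripper_force: 0.0
```

```bash
python3 -c "
from h import *
go(.411,.165,.26,-3.5);print(bot.observe()['joints'])"
```

```text
trans [-1.556 -0.038  0.967] rot [0.001 0.002 0.777] rows min 7.0 5.0
[ 7.48279922e-01  1.17344658e-01  1.71253613e+00 -1.41401929e-03
  1.31190479e+00  1.99830960e-01]
```

Call:
play_rows(translation=[[-0.1, 0, 0], [-0.3, 0, 0], [-0.5, 0, 0.05], [-0.75, -0.02, 0.1], [-0.9, -0.02, 0.15], [-1, -0.02, 0.2], [-1, -0.02, 0.2]], delta_rot=[[0, 0, 0.08], [0, 0, 0.22], [0, 0, 0.36], [0, 0, 0.5], [0, 0, 0.64], [0, 0, 0.777], [0, 0, 0.777]])

```text
time_s: 2.12
tool_pos: [0.3705, 0.2381, 0.3735]
tool_rot: [0.729, 0.685, -0.001, 0.0]
ft_force: [-0.5, -0.5, -0.5]
grip_width: 0.0383
gripper_force: 0.0
```

```bash
python3 -c "
from h import *
go(.411,.165,.26,-3.5)"
```

```text
trans [-0.468  0.3    0.758] rot [-0.002  0.003 -0.001] rows min 4.0 1.0
```

Call:
play_rows(translation=[[-0.08, 0.05, 0.05], [-0.22, 0.14, 0.2], [-0.38, 0.24, 0.4], [-0.468, 0.3, 0.6], [-0.468, 0.3, 0.7], [-0.468, 0.3, 0.76], [-0.468, 0.3, 0.76]], delta_rot=[[0, 0, 0], [0, 0, 0], [0, 0, 0], [0, 0, 0], [0, 0, 0], [0, 0, 0], [0, 0, 0]])

```text
time_s: 2.7
tool_pos: [0.4102, 0.1684, 0.2593]
tool_rot: [0.726, 0.688, -0.002, -0.001]
ft_force: [0.4, 0.1, -0.6]
grip_width: 0.0382
gripper_force: 0.0
```

```bash
python3 -c "
from h import *
go(.411,.165,.175,-3.5)
c=cap('scene');P,u,v=pts(c,np.ones((400,640),bool))
b=ortho(c,.33,.48,.06,.26,3000,.006);cv2.imwrite('pics/s1.png',b[:,:,::-1])"
```

```text
trans [-0.022  0.009  0.562] rot [-0.005  0.001  0.01 ] rows min 3.0 1.0
```

View pics/s1.png

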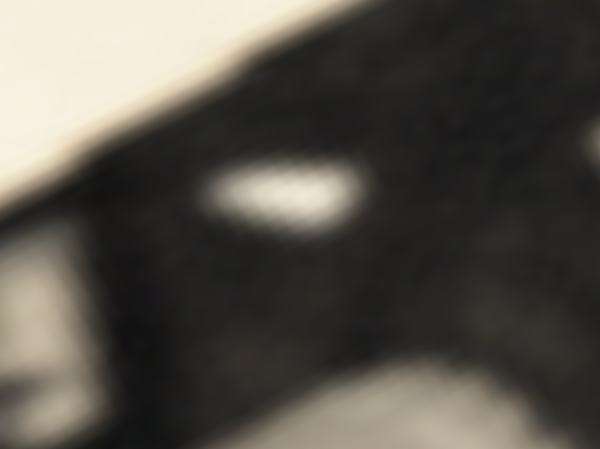

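Call:
play_rows(translation=[[-0.02, 0.015, 0.08], [-0.02, 0.015, 0.2], [-0.02, 0.015, 0.33], [-0.02, 0.015, 0.43], [-0.02, 0.015, 0.5], [-0.02, 0.015, 0.54], [-0.02, 0.015, 0.56], [-0.02, 0.015, 0.56]], delta_rot=[[0, 0, 0], [0, 0, 0], [0, 0, 0], [0, 0, 0], [0, 0, 0], [0, 0, 0], [0, 0, 0], [0, 0, 0]])

```text
time_s: 3.42
tool_pos: [0.4134, 0.1658, 0.1772]
tool_rot: [0.726, 0.688, 0.001, 0.0]
ft_force: [0.3, 0.9, -0.4]
grip_width: 0.0387
gripper_force: 0.0
```

Call:
play_rows(translation=[[0, 0, 0], [0, 0, 0], [0, 0, 0], [0, 0, 0], [0, 0, 0], [0, 0, 0], [0, 0, 0], [0, 0, 0]], delta_rot=[[0, 0, 0], [0, 0, 0], [0, 0, 0], [0, 0, 0], [0, 0, 0], [0, 0, 0], [0, 0, 0], [0, 0, 0]], gripper=0)

```text
time_s: 4.08
tool_pos: [0.4135, 0.1655, 0.1776]
tool_rot: [0.726, 0.688, 0.001, 0.0]
ft_force: [-0.6, 1.2, 5.9]
grip_width: 0.01
gripper_force: 31.2
```

```bash
python3 -c "
from h import *
print(bot.observe()['tool_pos'],bot.observe()['gripper_force'])
go(.411,.165,.37,-3.5)"
```

```text
[0.41352385 0.16548727 0.17761834] 31.199709177017212
trans [-0.003 -0.014 -1.283] rot [ 0.002 -0.001  0.009] rows min 5.0 1.0
```

Call:
play_rows(translation=[[0, 0, -0.05], [0, 0, -0.15], [0, 0, -0.35], [0, 0, -0.6], [0, 0, -0.8], [0, 0, -0.95], [0, 0, -1], [0, 0, -1]], delta_rot=[[0, 0, 0], [0, 0, 0], [0, 0, 0], [0, 0, 0], [0, 0, 0], [0, 0, 0], [0, 0, 0], [0, 0, 0]])

```text
time_s: 4.75
tool_pos: [0.4136, 0.1654, 0.3289]
tool_rot: [0.726, 0.688, 0.002, 0.001]
ft_force: [0.0, -0.8, -1.1]
grip_width: 0.0098
gripper_force: 30.5
```

```bash
python3 -c "
from h import *
print(bot.observe()['grip_width'])
go(.508,-.219,.37,-57.8)"
```

```text
0.009773575236437924
trans [-2.524  0.768 -0.274] rot [ 0.005 -0.005  1.216] rows min 10.0 8.0
```

Call:
play_rows(translation=[[-0.08, 0.02, -0.1], [-0.22, 0.06, -0.2], [-0.42, 0.12, -0.27], [-0.64, 0.19, -0.27], [-0.84, 0.25, -0.27], [-1, 0.3, -0.27]], delta_rot=[[0, 0, 0.06], [0, 0, 0.16], [0, 0, 0.29], [0, 0, 0.42], [0, 0, 0.55], [0, 0, 0.65]])

```text
time_s: 5.25
tool_pos: [0.4497, 0.0112, 0.3655]
tool_rot: [0.877, 0.48, -0.001, -0.001]
ft_force: [0.6, 0.4, 0.3]
grip_width: 0.0101
gripper_force: 30.5
```

```bash
python3 -c "
from h import *
go(.508,-.219,.37,-57.8)"
```

```text
trans [-1.083  1.155 -0.031] rot [-0.002  0.003  0.559] rows min 6.0 4.0
```

Call:
play_rows(translation=[[-0.1, 0.1, 0], [-0.28, 0.28, 0], [-0.48, 0.48, 0], [-0.68, 0.7, 0], [-0.86, 0.88, 0], [-0.95, 0.96, 0], [-1, 1, 0], [-1, 1, 0]], delta_rot=[[0, 0, 0.06], [0, 0, 0.18], [0, 0, 0.3], [0, 0, 0.42], [0, 0, 0.5], [0, 0, 0.56], [0, 0, 0.56], [0, 0, 0.56]])

```text
time_s: 5.92
tool_pos: [0.4963, -0.1955, 0.3651]
tool_rot: [0.96, 0.279, -0.001, -0.001]
ft_force: [-0.4, 0.5, 0.4]
grip_width: 0.0101
gripper_force: 30.5
```

```bash
python3 -c "
from h import *
go(.508,-.219,.25,-57.8)
go(.508,-.219,.186,-57.8)"
```

```text
trans [-0.017  0.177  0.767] rot [-0.004  0.002  0.004] rows min 3.0 1.0
trans [-0.016  0.178  1.193] rot [-0.004  0.002  0.004] rows min 5.0 1.0
```

Call:
play_rows(translation=[[-0.02, 0.06, 0.03], [-0.02, 0.14, 0.1], [-0.02, 0.175, 0.25], [-0.02, 0.178, 0.45], [-0.02, 0.178, 0.65], [-0.02, 0.178, 0.8], [-0.02, 0.178, 0.92], [-0.02, 0.178, 1], [-0.02, 0.178, 1]], delta_rot=[[0, 0, 0], [0, 0, 0], [0, 0, 0], [0, 0, 0], [0, 0, 0], [0, 0, 0], [0, 0, 0], [0, 0, 0], [0, 0, 0]])

```text
time_s: 6.67
tool_pos: [0.5072, -0.2163, 0.2137]
tool_rot: [0.96, 0.281, -0.002, -0.003]
ft_force: [0.1, 0.1, -0.2]
grip_width: 0.0101
gripper_force: 30.5
```

Call:
play_rows(translation=[[0, 0, 0.05], [0, 0, 0.1], [0, 0, 0.14], [0, 0, 0.17], [0, 0, 0.19], [0, 0, 0.19], [0, 0, 0.19]], delta_rot=[[0, 0, 0], [0, 0, 0], [0, 0, 0], [0, 0, 0], [0, 0, 0], [0, 0, 0], [0, 0, 0]])

```text
time_s: 7.25
tool_pos: [0.5083, -0.2181, 0.1888]
tool_rot: [0.96, 0.28, 0.0, 0.0]
ft_force: [0.4, -0.2, 0.7]
grip_width: 0.01
gripper_force: 30.5
```

Call:
play_rows(translation=[[0, 0, 0.01], [0, 0, 0.02], [0, 0, 0.03], [0, 0, 0.03], [0, 0, 0.03]], delta_rot=[[0, 0, 0], [0, 0, 0], [0, 0, 0], [0, 0, 0], [0, 0, 0]])

```text
time_s: 7.67
tool_pos: [0.5083, -0.218, 0.1842]
tool_rot: [0.96, 0.28, 0.0, -0.0]
ft_force: [-0.0, -0.2, 0.2]
grip_width: 0.0102
gripper_force: 30.5
```

Call:
play_rows(translation=[[0, 0, 0], [0, 0, 0], [0, 0, 0], [0, 0, 0], [0, 0, 0]], delta_rot=[[0, 0, 0], [0, 0, 0], [0, 0, 0], [0, 0, 0], [0, 0, 0]], gripper=0.4)

```text
time_s: 8.08
tool_pos: [0.5083, -0.218, 0.1842]
tool_rot: [0.96, 0.279, 0.0, 0.0]
ft_force: [-0.2, -0.1, 0.6]
grip_width: 0.0342
gripper_force: 0.0
```

Call:
play_rows(translation=[[0, 0, -0.05], [0, 0, -0.15], [0, 0, -0.3], [0, 0, -0.5], [0, 0, -0.7], [0, 0, -0.85], [0, 0, -0.95], [0, 0, -1], [0, 0, -1]], delta_rot=[[0, 0, 0], [0, 0, 0], [0, 0, 0], [0, 0, 0], [0, 0, 0], [0, 0, 0], [0, 0, 0], [0, 0, 0], [0, 0, 0]])

```text
time_s: 8.83
tool_pos: [0.5086, -0.2182, 0.3364]
tool_rot: [0.96, 0.28, 0.002, 0.002]
ft_force: [0.1, -0.6, -0.4]
grip_width: 0.034
gripper_force: 0.0
```

```bash
python3 -c "
from h import *
go(.422,.040,.37,-26)"
```

```text
trans [ 0.437 -1.761 -0.23 ] rot [ 0.005 -0.001 -0.701] rows min 7.0 5.0
```

Call:
play_rows(translation=[[0.02, -0.08, -0.1], [0.06, -0.24, -0.2], [0.11, -0.44, -0.2], [0.16, -0.64, -0.2], [0.21, -0.84, -0.2], [0.25, -1, -0.2]], delta_rot=[[0, 0, -0.04], [0, 0, -0.12], [0, 0, -0.22], [0, 0, -0.32], [0, 0, -0.4], [0, 0, -0.45]])

```text
time_s: 9.33
tool_pos: [0.4578, -0.0695, 0.3628]
tool_rot: [0.895, 0.445, -0.001, -0.002]
ft_force: [0.7, 0.4, -0.3]
grip_width: 0.0343
gripper_force: 0.0
```

```bash
python3 -c "
from h import *
go(.422,.040,.3,-26)"
```

```text
trans [ 0.438 -0.629  0.421] rot [-0.005  0.    -0.247] rows min 4.0 2.0
```

Call:
play_rows(translation=[[0.08, -0.12, 0], [0.2, -0.28, 0], [0.32, -0.46, 0.05], [0.4, -0.57, 0.15], [0.438, -0.629, 0.25], [0.438, -0.629, 0.35], [0.438, -0.629, 0.42], [0.438, -0.629, 0.42], [0.438, -0.629, 0.42]], delta_rot=[[0, 0, -0.05], [0, 0, -0.12], [0, 0, -0.2], [0, 0, -0.247], [0, 0, -0.247], [0, 0, -0.247], [0, 0, -0.247], [0, 0, -0.247], [0, 0, -0.247]])

```text
time_s: 10.08
tool_pos: [0.4236, 0.0382, 0.3001]
tool_rot: [0.849, 0.529, -0.001, -0.001]
ft_force: [0.5, 0.3, 0.2]
grip_width: 0.0341
gripper_force: 0.0
```

```bash
python3 -c "
from h import *
go(.422,.040,.177,-26)"
```

```text
trans [ 0.007 -0.012  0.82 ] rot [-0.004  0.001 -0.004] rows min 3.0 1.0
```

Call:
play_rows(translation=[[0, 0, 0.06], [0, -0.005, 0.18], [0, -0.005, 0.34], [0, -0.005, 0.5], [0, -0.005, 0.64], [0, -0.005, 0.74], [0, -0.005, 0.8], [0, -0.005, 0.82], [0, -0.005, 0.82], [0, -0.005, 0.82]], delta_rot=[[0, 0, 0], [0, 0, 0], [0, 0, 0], [0, 0, 0], [0, 0, 0], [0, 0, 0], [0, 0, 0], [0, 0, 0], [0, 0, 0], [0, 0, 0]])

```text
time_s: 10.92
tool_pos: [0.4239, 0.0383, 0.1785]
tool_rot: [0.849, 0.529, 0.0, 0.0]
ft_force: [0.4, 0.5, 0.5]
grip_width: 0.0344
gripper_force: 0.0
```

Call:
play_rows(translation=[[0, 0, 0], [0, 0, 0], [0, 0, 0], [0, 0, 0], [0, 0, 0], [0, 0, 0], [0, 0, 0], [0, 0, 0]], delta_rot=[[0, 0, 0], [0, 0, 0], [0, 0, 0], [0, 0, 0], [0, 0, 0], [0, 0, 0], [0, 0, 0], [0, 0, 0]], gripper=0)

```text
time_s: 11.58
tool_pos: [0.4239, 0.0384, 0.179]
tool_rot: [0.849, 0.529, 0.001, 0.001]
ft_force: [-0.7, 0.2, 6.6]
grip_width: 0.0102
gripper_force: 31.3
```

Call:
play_rows(translation=[[0, 0, -0.05], [0, 0, -0.15], [0, 0, -0.35], [0, 0, -0.6], [0, 0, -0.8], [0, 0, -0.95], [0, 0, -1], [0, 0, -1]], delta_rot=[[0, 0, 0], [0, 0, 0], [0, 0, 0], [0, 0, 0], [0, 0, 0], [0, 0, 0], [0, 0, 0], [0, 0, 0]])

```text
time_s: 12.25
tool_pos: [0.4239, 0.0385, 0.3303]
tool_rot: [0.849, 0.529, 0.002, 0.001]
ft_force: [-0.1, -0.2, -0.1]
grip_width: 0.01
gripper_force: 30.6
```

```bash
python3 -c "
from h import *
cb=np.array([.458,-.256]);a=np.radians(-57.8);ex=np.array([np.cos(a),np.sin(a)]);ey=np.array([-ex[1],ex[0]])
t=cb-.005*ex+.010*ey;print(t)
go(*t,.37,-57.8)
c=cap('top');P,u,v=pts(c,np.ones((400,640),bool))
b=ortho(c,.3,.6,-.4,.0,2000,.012);cv2.imwrite('pics/b1.png',b[:,:,::-1])"
```

```text
[ 0.46379755 -0.24644027]
trans [-1.587  1.078 -0.263] rot [ 0.005 -0.004  0.703] rows min 7.0 5.0
```

View pics/b1.png

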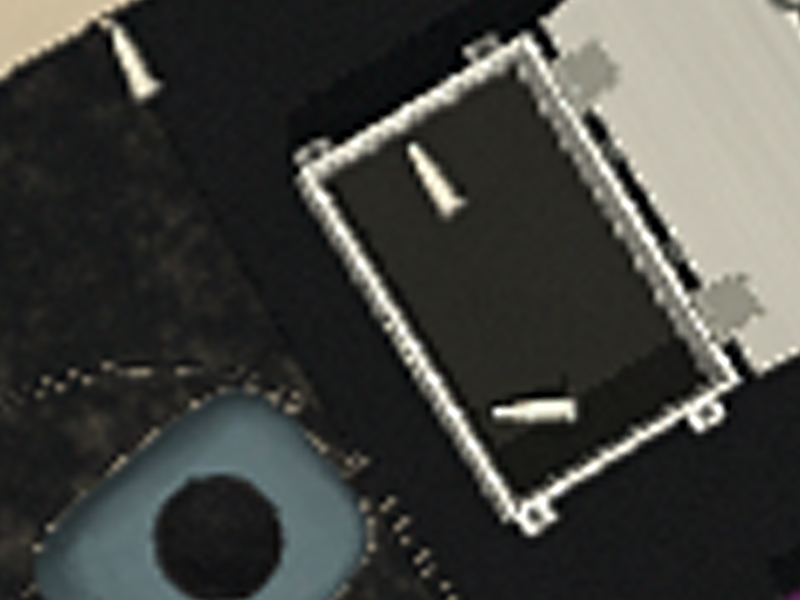

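Call:
play_rows(translation=[[-0.08, 0.05, -0.1], [-0.22, 0.15, -0.2], [-0.4, 0.27, -0.26], [-0.6, 0.4, -0.26], [-0.8, 0.54, -0.26], [-1, 0.68, -0.26]], delta_rot=[[0, 0, 0.04], [0, 0, 0.12], [0, 0, 0.22], [0, 0, 0.32], [0, 0, 0.42], [0, 0, 0.5]])

```text
time_s: 12.8
tool_pos: [0.4482, -0.1424, 0.3651]
tool_rot: [0.936, 0.351, -0.001, -0.002]
ft_force: [0.2, 0.8, -1.0]
grip_width: 0.01
gripper_force: 30.6
```

```bash
python3 -c "
from h import *
go(.464,-.246,.34,-57.8)"
```

```text
trans [-0.375  0.59   0.165] rot [-0.005  0.002  0.199] rows min 3.0 2.0
```

Call:
play_rows(translation=[[-0.08, 0.1, 0], [-0.2, 0.28, 0.03], [-0.3, 0.45, 0.08], [-0.36, 0.56, 0.12], [-0.375, 0.59, 0.16], [-0.375, 0.59, 0.16], [-0.375, 0.59, 0.16]], delta_rot=[[0, 0, 0.05], [0, 0, 0.12], [0, 0, 0.18], [0, 0, 0.2], [0, 0, 0.2], [0, 0, 0.2], [0, 0, 0.2]])

```text
time_s: 13.38
tool_pos: [0.4644, -0.2439, 0.3412]
tool_rot: [0.96, 0.278, -0.001, -0.002]
ft_force: [0.6, 0.2, 0.4]
grip_width: 0.0101
gripper_force: 30.6
```

```bash
python3 -c "
from h import *
go(.464,-.246,.1845,-57.8)"
```

```text
trans [-0.008  0.016  1.045] rot [-0.007  0.002  0.003] rows min 4.0 1.0
```

Call:
play_rows(translation=[[0, 0, 0.06], [0, 0.01, 0.18], [0, 0.01, 0.35], [0, 0.01, 0.52], [0, 0.01, 0.68], [0, 0.01, 0.82], [0, 0.01, 0.91], [0, 0.01, 0.97], [0, 0.01, 1], [0, 0.01, 1], [0, 0.01, 1]], delta_rot=[[0, 0, 0], [0, 0, 0], [0, 0, 0], [0, 0, 0], [0, 0, 0], [0, 0, 0], [0, 0, 0], [0, 0, 0], [0, 0, 0], [0, 0, 0], [0, 0, 0]])

```text
time_s: 14.3
tool_pos: [0.4661, -0.2457, 0.1937]
tool_rot: [0.96, 0.279, 0.0, 0.0]
ft_force: [-0.6, -0.6, -0.2]
grip_width: 0.0098
gripper_force: 30.6
```

Call:
play_rows(translation=[[0, 0, 0.015], [0, 0, 0.03], [0, 0, 0.045], [0, 0, 0.055], [0, 0, 0.06], [0, 0, 0.06]], delta_rot=[[0, 0, 0], [0, 0, 0], [0, 0, 0], [0, 0, 0], [0, 0, 0], [0, 0, 0]])

```text
time_s: 14.8
tool_pos: [0.4658, -0.2461, 0.1841]
tool_rot: [0.96, 0.278, 0.0, -0.0]
ft_force: [-0.5, 0.0, -0.3]
grip_width: 0.0103
gripper_force: 30.6
```

Call:
play_rows(translation=[[0, 0, 0], [0, 0, 0], [0, 0, 0], [0, 0, 0], [0, 0, 0]], delta_rot=[[0, 0, 0], [0, 0, 0], [0, 0, 0], [0, 0, 0], [0, 0, 0]], gripper=0.4)

```text
time_s: 15.22
tool_pos: [0.4659, -0.2461, 0.1842]
tool_rot: [0.96, 0.278, 0.0, -0.0]
ft_force: [0.2, 0.0, -0.4]
grip_width: 0.034
gripper_force: 0.0
```

Call:
play_rows(translation=[[0, 0, -0.05], [0, 0, -0.15], [0, 0, -0.3], [0, 0, -0.5], [0, 0, -0.7], [0, 0, -0.85], [0, 0, -0.95], [0, 0, -1], [0, 0, -1]], delta_rot=[[0, 0, 0], [0, 0, 0], [0, 0, 0], [0, 0, 0], [0, 0, 0], [0, 0, 0], [0, 0, 0], [0, 0, 0], [0, 0, 0]])

```text
time_s: 15.97
tool_pos: [0.4662, -0.2462, 0.3364]
tool_rot: [0.96, 0.278, 0.001, 0.002]
ft_force: [-0.7, -0.1, 0.7]
grip_width: 0.034
gripper_force: 0.0
```

```bash
python3 -c "
from h import *
cb=np.array([.458,-.256]);a=np.radians(-57.8);ex=np.array([np.cos(a),np.sin(a)]);ey=np.array([-ex[1],ex[0]])
t=cb+.158*ex-.0015*ey;print(t)
go(*t,.42,-57.8)
c=cap('top');P,u,v=pts(c,np.ones((400,640),bool))
b=ortho(c,.3,.6,-.4,.0,2000,.012)
for i,(x0,x1,y0,y1) in enumerate([(.35,.56,-.35,-.16)]):
    pass
cv2.imwrite('pics/b2.png',b[:,:,::-1]); print(bot.observe()['joints'])"
```

```text
[ 0.54092516 -0.39049783]
trans [-0.092  1.081 -0.553] rot [ 0.005 -0.002  0.003] rows min 5.0 1.0
[-6.18045794e-01  2.53705354e-01  1.71933176e+00  1.20562110e-04
  1.16706051e+00  3.88424075e-01]
```

View pics/b2.png

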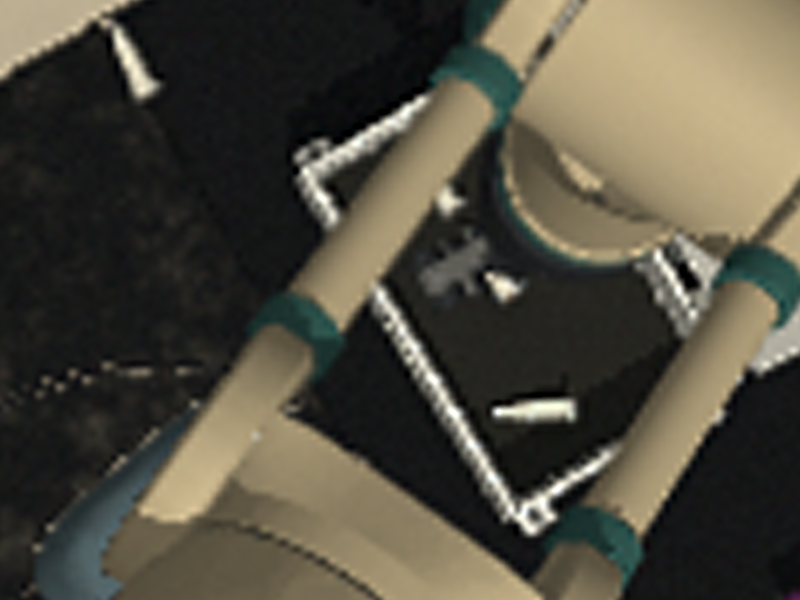

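Call:
play_rows(translation=[[0, 0, -0.08], [0, 0.02, -0.25], [-0.01, 0.08, -0.42], [-0.02, 0.2, -0.55], [-0.04, 0.4, -0.55], [-0.06, 0.6, -0.55], [-0.08, 0.8, -0.55], [-0.09, 0.93, -0.55], [-0.09, 1, -0.55], [-0.09, 1, -0.55], [-0.09, 1, -0.55]], delta_rot=[[0, 0, 0], [0, 0, 0], [0, 0, 0], [0, 0, 0], [0, 0, 0], [0, 0, 0], [0, 0, 0], [0, 0, 0], [0, 0, 0], [0, 0, 0], [0, 0, 0]], gripper=0.55)

```text
time_s: 16.93
tool_pos: [0.5345, -0.3797, 0.4149]
tool_rot: [0.96, 0.278, -0.001, -0.002]
ft_force: [0.7, 0.5, -0.7]
grip_width: 0.047
gripper_force: 0.0
```

```bash
python3 -c "
from h import *
go(.541,-.3905,.341,-57.8)
c=cap('scene');save(c,'sc2')
P,u,v=pts(c,np.ones((400,640),bool))
cb=np.array([.458,-.256]);a=np.radians(-57.8);ex=np.array([np.cos(a),np.sin(a)]);ey=np.array([-ex[1],ex[0]])
A=P[:,:2]-cb;B=np.c_[A@ex,A@ey,P[:,2]]
h=B[(B[:,0]>.12)&(B[:,0]<.2)&(abs(B[:,1])<.07)&(B[:,2]>.176)&(B[:,2]<.205)]
print(len(h),np.percentile(h,[2,50,98],axis=0).round(4).tolist())
cv2.imwrite('pics/sc2.png',cv2.resize(c['pixels'][150:350,200:400,::-1],(600,600),interpolation=cv2.INTER_CUBIC))"
```

```text
trans [-0.002  0.086  0.493] rot [-0.005  0.001  0.003] rows min 2.0 1.0
130 [[0.1563, -0.0396, 0.1839], [0.1628, 0.0013, 0.1883], [0.1674, 0.0414, 0.192]]
```

View pics/sc2.png

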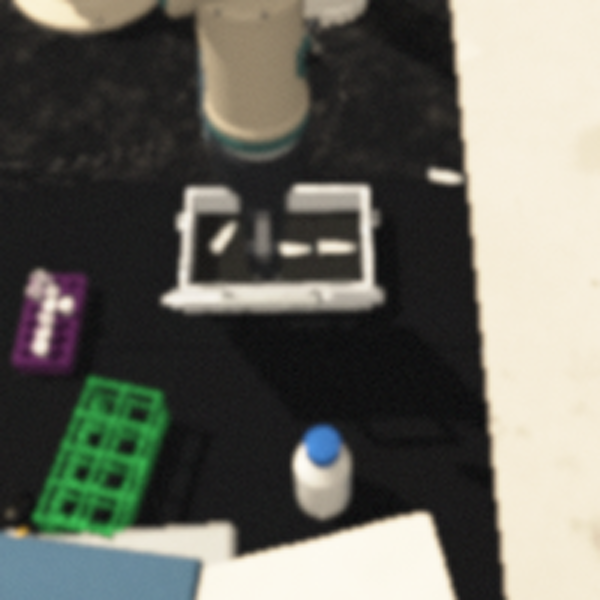

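Call:
play_rows(translation=[[0, 0.05, 0.02], [0, 0.1, 0.08], [0, 0.1, 0.18], [0, 0.1, 0.3], [0, 0.1, 0.4], [0, 0.1, 0.46], [0, 0.1, 0.49], [0, 0.1, 0.49], [0, 0.1, 0.49]], delta_rot=[[0, 0, 0], [0, 0, 0], [0, 0, 0], [0, 0, 0], [0, 0, 0], [0, 0, 0], [0, 0, 0], [0, 0, 0], [0, 0, 0]])

```text
time_s: 17.73
tool_pos: [0.5429, -0.3927, 0.3435]
tool_rot: [0.96, 0.278, 0.0, 0.0]
ft_force: [0.4, 0.1, 0.7]
grip_width: 0.0469
gripper_force: 0.0
```

Call:
play_rows(translation=[[0, 0, 0], [0, 0, 0], [0, 0, 0], [0, 0, 0], [0, 0, 0], [0, 0, 0], [0, 0, 0], [0, 0, 0], [0, 0, 0]], delta_rot=[[0, 0, 0], [0, 0, 0], [0, 0, 0], [0, 0, 0], [0, 0, 0], [0, 0, 0], [0, 0, 0], [0, 0, 0], [0, 0, 0]], gripper=0)

```text
time_s: 18.48
tool_pos: [0.543, -0.3931, 0.3439]
tool_rot: [0.96, 0.278, 0.001, 0.001]
ft_force: [1.8, -3.0, 3.4]
grip_width: 0.0087
gripper_force: 29.5
```

```bash
python3 -c "
from h import *
s=bot.observe();print(s['tool_pos'],s['ft_force'],s['gripper_force'])
cb=np.array([.458,-.256]);a=np.radians(-57.8);ex=np.array([np.cos(a),np.sin(a)]);ey=np.array([-ex[1],ex[0]])
d=np.array(s['tool_pos'])[:2]-cb;print('box',d@ex,d@ey,'handle z',s['tool_pos'][2]-.155)
print('tilt',R.from_quat(s['tool_rot']).as_matrix()[:,2], np.degrees(np.arctan2(*R.from_quat(s['tool_rot']).as_matrix()[[1,0],1])))
for t in np.linspace(2.17,1.5708,11):
  print(round(t,3), np.round([(.165*(-np.cos(t)+np.cos(2.17)))/.15, -.165*(np.sin(t)-np.sin(2.17))/.15],3))"
```

```text
[ 0.54297422 -0.39312056  0.34388709] [ 1.84872225 -3.00052535  3.42036351] 29.450400173664093
box 0.16131122385353625 -0.001163686467345379 handle z 0.1888870935495284
tilt [ 0.00172572 -0.00161679 -0.9999972 ] -57.6804032236926
2.17 [ 0. -0.]
2.11 [-0.056 -0.036]
2.05 [-0.113 -0.068]
1.99 [-0.172 -0.096]
1.93 [-0.233 -0.121]
1.87 [-0.296 -0.143]
1.81 [-0.359 -0.16 ]
1.751 [-0.424 -0.174]
1.691 [-0.489 -0.184]
1.631 [-0.555 -0.19 ]
1.571 [-0.62  -0.192]
```

Call:
play_rows(translation=[[0, -0.02, -0.013], [0, -0.056, -0.036], [0, -0.085, -0.053], [0, -0.113, -0.068], [0, -0.142, -0.083], [0, -0.172, -0.096], [0, -0.202, -0.109], [0, -0.218, -0.115], [0, -0.233, -0.121], [0, -0.233, -0.121], [0, -0.233, -0.121], [0, -0.233, -0.121]], delta_rot=[[0, 0, 0], [0, 0, 0], [0, 0, 0], [0, 0, 0], [0, 0, 0], [0, 0, 0], [0, 0, 0], [0, 0, 0], [0, 0, 0], [0, 0, 0], [0, 0, 0], [0, 0, 0]], grip_force=40)

```text
time_s: 19.48
tool_pos: [0.5244, -0.363, 0.3629]
tool_rot: [0.96, 0.278, 0.001, 0.001]
ft_force: [3.6, -2.9, 6.3]
grip_width: 0.0088
gripper_force: 39.2
```

```bash
python3 -c "
from h import *
s=bot.observe();print(s['tool_pos'],s['ft_force'],s['gripper_force'])"
```

```text
[ 0.52435208 -0.36296836  0.36289439] [ 3.56935927 -2.93915213  6.31270668] 39.18510138988495
```

Call:
play_rows(translation=[[0, -0.015, -0.005], [0, -0.04, -0.014], [0, -0.063, -0.022], [0, -0.094, -0.031], [0, -0.126, -0.039], [0, -0.158, -0.046], [0, -0.191, -0.053], [0, -0.215, -0.058], [0, -0.24, -0.061], [0, -0.256, -0.063], [0, -0.256, -0.063], [0, -0.256, -0.063], [0, -0.256, -0.063]], delta_rot=[[0, 0, 0], [0, 0, 0], [0, 0, 0], [0, 0, 0], [0, 0, 0], [0, 0, 0], [0, 0, 0], [0, 0, 0], [0, 0, 0], [0, 0, 0], [0, 0, 0], [0, 0, 0], [0, 0, 0]])

```text
time_s: 20.57
tool_pos: [0.5038, -0.3297, 0.3711]
tool_rot: [0.96, 0.278, 0.001, -0.001]
ft_force: [4.5, 1.2, 5.8]
grip_width: 0.0082
gripper_force: 41.4
```

```bash
python3 -c "
from h import *
s=bot.observe();print(s['tool_pos'],s['ft_force'],s['gripper_force'])
ex=np.array([np.cos(np.radians(-57.8)),np.sin(np.radians(-57.8))])
p=np.array(s['tool_pos']);d=p[:2]-[.458,-.256];print('box',d@ex,p[2]-.155, 'F along x',np.array(s['ft_force'])[:2]@ex)
c=cap('top');P,u,v=pts(c,np.ones((400,640),bool));c2=cap('scene');P2,_,_=pts(c2,np.ones((400,640),bool))
for P in (P,P2):
  A=P[:,:2]-[.458,-.256];ey=np.array([-ex[1],ex[0]]);B=np.c_[A@ex,A@ey,P[:,2]]
  l=B[(B[:,0]>.03)&(B[:,0]<.12)&(abs(B[:,1])<.095)&(B[:,2]>.075)&(B[:,2]<.165)]
  for s_ in (l[l[:,1]>.04],l[l[:,1]<-.04]):
    if len(s_)>10: print(len(s_),np.percentile(s_,[2,50,98],axis=0).round(3).tolist(),np.polyfit(s_[:,2],s_[:,0],1))
"
```

```text
[ 0.50379766 -0.32972786  0.37114631] [4.50408621 1.1644859  5.79306879] 41.41501307487488
box 0.08679249722675558 0.2161463115801794 F along x 1.4147406796484898
135 [[0.069, 0.054, 0.079], [0.075, 0.074, 0.123], [0.08, 0.094, 0.164]] [0.11070082 0.06108308]
176 [[0.067, -0.094, 0.078], [0.073, -0.068, 0.123], [0.078, -0.042, 0.162]] [0.11280904 0.05915594]
261 [[0.074, 0.04, 0.077], [0.08, 0.067, 0.121], [0.085, 0.094, 0.164]] [0.1101541  0.06609479]
258 [[0.072, -0.094, 0.076], [0.077, -0.068, 0.123], [0.083, -0.041, 0.163]] [0.10846151 0.06429766]
```

Call:
play_rows(translation=[[0, -0.01, -0.002], [0, -0.025, -0.005], [0, -0.045, -0.008], [0, -0.065, -0.01], [0, -0.085, -0.012], [0, -0.1, -0.013], [0, -0.112, -0.014], [0, -0.12, -0.014], [0, -0.12, -0.014], [0, -0.12, -0.014], [0, -0.12, -0.014], [0, -0.12, -0.014]], delta_rot=[[0, 0, 0], [0, 0, 0], [0, 0, 0], [0, 0, 0], [0, 0, 0], [0, 0, 0], [0, 0, 0], [0, 0, 0], [0, 0, 0], [0, 0, 0], [0, 0, 0], [0, 0, 0]])

```text
time_s: 21.67
tool_pos: [0.4941, -0.3142, 0.3727]
tool_rot: [0.96, 0.278, 0.001, -0.001]
ft_force: [5.4, 1.7, 3.9]
grip_width: 0.0078
gripper_force: 40.8
```

```bash
cat > lid.py <<'E'
from h import *
s=bot.observe();print(s['tool_pos'],s['ft_force'],s['gripper_force'])
ex=np.array([np.cos(np.radians(-57.8)),np.sin(np.radians(-57.8))])
p=np.array(s['tool_pos']);d=p[:2]-[.458,-.256];print('box',d@ex,p[2]-.155, 'F along x',np.array(s['ft_force'])[:2]@ex)
for n in ("top","scene"):
  c=cap(n);P,u,v=pts(c,np.ones((400,640),bool))
  A=P[:,:2]-[.458,-.256];ey=np.array([-ex[1],ex[0]]);B=np.c_[A@ex,A@ey,P[:,2]]
  l=B[(B[:,0]>.03)&(B[:,0]<.12)&(abs(B[:,1])<.095)&(B[:,2]>.075)&(B[:,2]<.165)]
  for s_ in (l[l[:,1]>.04],l[l[:,1]<-.04]):
    if len(s_)>10:
      f=np.polyfit(s_[:,2],s_[:,0],1); r=s_[:,0]-np.polyval(f,s_[:,2])
      k=abs(r)<.006; print(n,len(s_),k.sum(),np.percentile(s_[k],[2,50,98],axis=0).round(3).tolist(),np.polyfit(s_[k,2],s_[k,0],1))
E
python3 lid.py
```

```text
[ 0.49413431 -0.31416418  0.37267366] [5.39311308 1.7473449  3.88845735] 40.76349914073944
box 0.06847324475837047 0.21767366422932358 F along x 1.3952707032318479
top 77 77 [[0.065, 0.06, 0.08], [0.066, 0.077, 0.124], [0.067, 0.094, 0.164]] [0.00024293 0.06633588]
top 120 120 [[0.064, -0.094, 0.078], [0.065, -0.067, 0.122], [0.066, -0.041, 0.162]] [0.00058569 0.06462555]
scene 305 305 [[0.069, 0.04, 0.077], [0.071, 0.067, 0.121], [0.073, 0.094, 0.164]] [-0.00340344  0.0714711 ]
scene 311 311 [[0.067, -0.094, 0.077], [0.069, -0.067, 0.122], [0.071, -0.041, 0.164]] [-0.00115591  0.06940046]
```

Call:
play_rows(translation=[[0, 0, 0], [0, 0, 0], [0, 0, 0], [0, 0, 0], [0, 0, 0], [0, 0, 0], [0, 0, 0], [0, 0, 0], [0, 0, 0], [0, 0, 0], [0, 0, 0], [0, 0, 0]], delta_rot=[[0, 0, 0], [0, 0, 0], [0, 0, 0], [0, 0, 0], [0, 0, 0], [0, 0, 0], [0, 0, 0], [0, 0, 0], [0, 0, 0], [0, 0, 0], [0, 0, 0], [0, 0, 0]])

```text
time_s: 22.77
tool_pos: [0.4941, -0.3142, 0.3727]
tool_rot: [0.96, 0.278, 0.001, -0.001]
ft_force: [5.8, 2.3, 3.5]
grip_width: 0.0085
gripper_force: 40.8
```

```bash
python3 lid.py
python3 - <<'E'
from h import *
c=cap('top'); save(c,'f'); 
b=ortho(c,.3,.6,-.4,.0,2000,.012);cv2.imwrite('pics/fin.png',b[:,:,::-1])
E
```

```text
[ 0.49414426 -0.3141865   0.3726781 ] [5.81432928 2.27044713 3.53106889] 40.76333999633789
box 0.06849744073151913 0.21767809534792562 F along x 1.1770812867134397
top 76 76 [[0.065, 0.06, 0.077], [0.066, 0.077, 0.122], [0.067, 0.094, 0.164]] [-3.28103468e-05  6.64011582e-02]
top 118 118 [[0.064, -0.093, 0.076], [0.065, -0.067, 0.123], [0.066, -0.041, 0.163]] [-0.00125872  0.06490653]
scene 315 315 [[0.069, 0.04, 0.077], [0.071, 0.067, 0.122], [0.073, 0.094, 0.164]] [-0.00408726  0.07156196]
scene 307 307 [[0.067, -0.094, 0.077], [0.069, -0.068, 0.122], [0.072, -0.041, 0.163]] [-0.00825157  0.07015841]
```

View pics/fin.png

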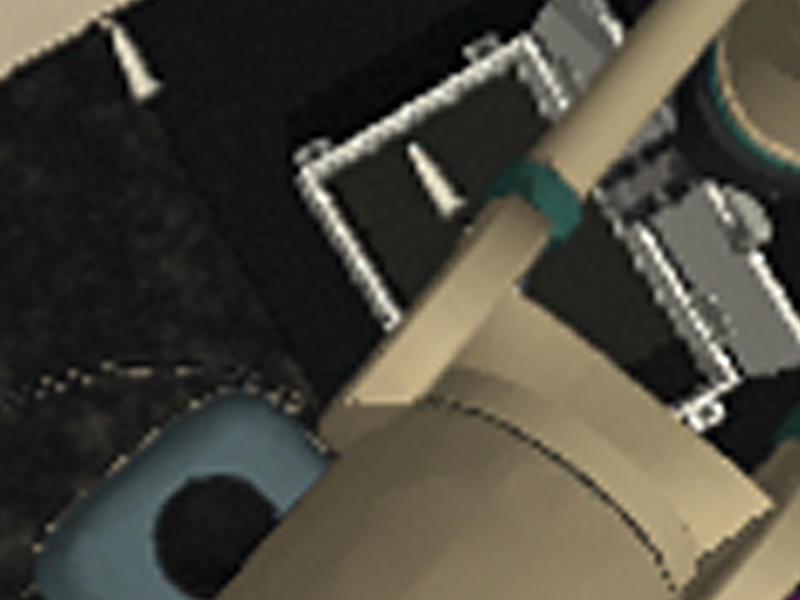

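The lid is upright in the grip: the measured slope from both cameras is within about 0.5° of vertical. The remaining tube at (132,60) is untouched.

```bash
python3 -c "
from bench import workorder
print(workorder.hand_in())"
```

```text
the job is handed in; nothing more can be done
None
```

The job is handed in: the box holds three tubes, the fourth still lies on the bench, and the lid is gripped by its handle upright at its balance point, within about 0.5° by both cameras.

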